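# Seat the drip filter on the mug, then find how the grinder lid unlocks and hold it off

## Robot

A 6-joint arm with a two-finger parallel gripper is mounted at the origin on a cart in front of the work surface, level with it; the furniture and walls round the work are solid. World frame = base frame: x ahead of the robot, y to its left, z up, the work surface at z = 0. Lengths are in m, angles in rad, forces in N, time in s.
With the tool pointing down it reaches from about 0.35 to 0.975 m from the base axis. Payload 4.9 kg.
Tool frame: the origin (TCP) lies between the finger pads, 19 mm behind the fingertips; this is the grasp point; z points along the fingers, y is the line along which they close (so a half turn about z gives the same grasp; the last joint's range is limited). The gripper opens to 85 mm and grips with 20 to 120 N. Pads are 22 mm wide; open, the fingers measure 114 mm over their backs; the gripper's body (76 mm by 85 mm) begins 54 mm behind the grasp point. The pads swing forward as they close: fully open they stand 13 mm farther back than shut.
Start: joints at [1.183, 0.053, 1.613, -0, 1.476, -0.119], TCP at [0.166, 0.603, 0.25] pointing down, gripper open.
Joint ranges: [-3.01, 3.01], [-1.01, 2.22], [0.06, 2.58], [-1.02, 4.17], [0.09, 2.62], [-3.14, 3.14]. Speed limits (rad/s): [2.57, 2.57, 3.14, 3.14, 3.14, 3.14].

## Interface

Orientations are given as a rotation vector (axis times angle).
In Python, from station import ctrl gives the robot as it stands. The module is installed in compiled form; this text tells all that it offers.
- The arm moves only by the tool drive_tool, never from a script. Its argument "steps" is a list of rows, each an object with "translation": the shift along the tool's x, y, z normalised to -1 to 1, where 1 is 4 cm, a list of three; "angular": the turn, a rotation vector about the tool's x, y, z normalised to -1 to 1, where 1 is 8 degrees, a list of three; "gripper": the opening, from 0 (shut) to 1 (fully open). In form: [{"translation": [dx, dy, dz], "angular": [wx, wy, wz], "gripper": gripper}, ...]. A call has 1 to 8 rows; each row shifts and turns the commanded pose from where the row before left it, along the tool's axes as they then stand; what a row does not reach is not made up. A row lasts 1/8 s, in which the tool goes at most 62.5 mm and 10.7 degrees, less where a joint would pass 70% of its speed; a pose out of reach is approached as far as the arm can. A call with a number of a shift or a turn outside -1 to 1 is refused whole. A call with a gripper value outside its range is refused whole. The fingers move at their own pace and stop on an object; "force" is the grip in N (left out, the last holds). Time passes only in rows, so rows that do not move let the fingers close. It gives the time, the measured TCP pose, the force, the opening and the grip force at its end, in the units of the state.
- ctrl.get_obs(): the state, without advancing time (a new reading comes with each control period).
- ctrl.get_image(name): name is "side" or "top"; returns a dict with "color" (400x640x3 uint8, red, green, blue), "depth" (400x640 float32, m along the optical axis (not along the pixel's ray), 0 where there is no reading), "fx", "fy", "cx", "cy" (pixels), "k1" (the pictures are not rectified: a ray, as slopes to the right and down, at radius r is drawn at 1 + k1 r^2 times it, then the intrinsics apply), "R" (3x3) and "t" (3): a world point X has camera coordinates R X + t. Camera axes: x right, y down, z forward; pixel columns grow to the right and rows downward; lengths in m; the calibration is good to about 2 mm. A picture is of the moment at which its call begins.
- ctrl.finish_job(): hands the job in; it is judged then, once.
The state is a dict: "t": time; "q": joint angles; "dq": joint speeds; "effort": joint torques, N m; "tool_pos": TCP position; "tool_rot": TCP orientation; "contact_force": force on the tool from outside, world axes, zero at the start; "wrist_torque": the same for the moment, N m; "opening": finger opening in m; "grip_force": force on a finger pad.
Only numpy, scipy, OpenCV 4.12 (cv2) and the standard library are available. Lean on these libraries where they do the work, as an engineer would, in place of code of your own. Each camera call takes 0.05 s, during which the arm holds its last target. There are 200 camera calls.

## Task

Get a single-cup coffee ready to fill: set the steel drip filter on the mug, hub in its mouth and brim level on the rim, without dropping it, and let go. Then take the twist-lock lid off the coffee grinder; nobody remembers which way it unlocks, so try it one way and, if it stops short, turn it the other way until it lifts. Finish while still holding the lid, level and still, about 5 cm straight above the open grinder so that clinging grounds fall back in, with the filter left seated and the bystanders where they were.

Things in the scene. Friction and masses are not known exactly. Their poses are not given: they have to be found in the camera images.
- drip_filter: Steel single-cup drip filter, 100 to 200 g, loose on the worktop. Origin: centre of its underside, z up. Hub 60 mm wide (foot tapered to 53 mm), z 0 to 6 mm, goes into the mug's mouth; on it a flat brim 94 mm wide, z 6 to 9 mm, with two wire ears; on that an upright round chamber, 58 mm outside diameter, z 9 to 62 mm, 3 mm wall, open on top, a small press inside up to z 50 mm.
- filter_brim (a point): Centre of the underside of the drip filter's brim, 6 mm above the filter's origin. When seated, this point coincides with the centre of the mug's mouth, at rim height. The filter is taken across its chamber from above, for example with the TCP 38 mm above this point.
- mug: White mug, green inside, loose on the worktop, upright and empty: body 80 mm outside diameter, 91 mm high, mouth about 67 mm clear inside, wall 4 mm. Origin at the underside, in the middle of its outline with the handle: the body's axis is 16 mm from the origin along the mug's +y, the handle points along -y and reaches to 56 mm from the origin. z up.
- mug_rim (a point): Centre of the mug's mouth, at the height of its rim (90.5 mm above the worktop). Round the work: tall cupboard doors stand open at both sides, down to near the worktop; keep arm and hand out of x > 0.40 m where y > 0.36 m or y < -0.27 m, and out of x > 0.65 m, under the shelves.
- grinder: Electric coffee grinder: round steel and black motor base, 96 mm diameter, held fast to the worktop; it can neither turn nor slide. Origin: centre of its underside, z up, push button on its front at -x. Shoulder 92 mm up; above it the bowl's neck, 66 mm diameter (78 mm over its locking ledges, hidden under the lid), ends 112 mm up.
- lid: The grinder's loose black lid, 91 mm diameter, 90 g. Origin: centre of the skirt's lower edge, z up, x along its grip bar. Closed, the origin is 93 mm above the worktop, the skirt covers 19 mm of the neck. Upright bar grip on top: 60 mm long along x, 14 mm thick, from 25 to 49 mm above the origin. Free, it lifts straight up and is clear of the neck after 20 mm.
- lid_grip (a point): Point on the lid's axis 46 mm above the lid's origin, 3 mm below the top of the bar: TCP position for taking the bar from above, fingers closing across it (along the lid's y).
- lid_lugs (a point): Point on the lid's axis at its three inner lugs, 5 mm above the lid's origin. The lugs sit under ledges of the neck (2 mm play up, 2 mm sideways): locked, the lid cannot be lifted, but it turns flat and very easily until it meets a hard stop. At the start the bar lies within 0.17 rad of the grinder's x axis.
- neck_top (a point): Centre of the neck's upper end, 112 mm above the grinder's underside. Seen from above the lid unlocks anticlockwise in some starts and clockwise in others; nothing shows which. The wrong way it stops 0.30 rad from the grinder's x axis; the right way it can be lifted from 0.75 rad on and stops at 1.03 rad, so turn it to about 0.9 rad.
- sugar_bowl: Speckled round sugar bowl with its lid on, 112 mm wide, 98 mm high, origin under its centre. Bystander, loose.
- honey: Glass honey jar with black cap, 63 mm wide, 94 mm high, origin under its centre. Bystander, loose.
- lemon: Lemon, 78 x 55 x 56 mm, origin under its centre. Bystander, loose.
- pepper_mill: White turned pepper mill, 66 mm wide, 187 mm high, origin under its centre. Bystander, loose.
- teacup: White teacup with handle, 91 x 117 x 71 mm, origin under its centre. Bystander, loose.
There are look-alikes about, which are no part of the job. What is shaped like the lid but yellow is not meant.

How it is judged:
On the way, in this order (a step that is already met when the one before it is completed fails the run):
1. the drip filter sits level on the mug's rim, hub in the mouth, let go (horizontal distance between drip_filter and mug_rim below 0.006 m and z of drip_filter in the frame of mug_rim between -0.01 and -0.003 m and angle between drip_filter's own z axis and vertical below 0.05 rad and contact force between drip_filter and the fingers below 0.1 N), for 0.2 s.
2. the lid is off: gripped and clear above the neck (z of lid in the frame of grinder above 0.118 m and contact force between lid and the fingers above 1 N and contact force between lid and grinder below 0.1 N), for 0.2 s.
At the end, for the whole second after the job is handed in: Lid gripped, still, level (0.2 rad), axis within 35 mm of the grinder's, 25 to 130 mm higher than when closed, touching only the fingers; drip filter untouched on the upright mug, within 6 mm of the mouth's centre, brim on the rim, level within 0.05 rad (all of step 1 and all of step 2 and z of lid in the frame of grinder below 0.223 m and horizontal distance between lid and grinder below 0.035 m and angle between lid's own z axis and vertical below 0.2 rad and linear speed of lid below 0.03 m/s and angle between mug's own z axis and vertical below 0.05 rad and height (world z) of mug below 0.01 m); the arm keeps its last pose, push and grip.
It fails at once if the mug is tipped (angle between mug's own z axis and vertical above 0.3 rad).
It fails at once if the drip filter is dropped (falls freely by more than about 12 mm) (linear speed of drip_filter above 0.5 m/s and contact force between drip_filter and the fingers below 0.05 N).
It fails at once if the sugar bowl, honey jar, lemon, pepper mill or teacup is moved by more than 30 mm (distance of any of sugar_bowl, honey, lemon, pepper_mill, teacup from where it was at the start of the episode above 0.03 m).
It also fails if it takes over 72 s, if anything falls off the work surface, if the arm or the gripper's body presses on something with over 40 N, if the wrist force passes 120 N, or if a joint passes its speed limit or range.

## Working session

There is one attempt and no reset: what is moved stays moved. The work goes in short steps, Python scripts to look and compute and a tool call to move; the robot and the scene stay as the last step left them, time stands still between calls to the robot, and variables do not carry over. Pictures are saved under pics/ and viewed, at most 10 in all, crops included, and the job is handed in when it is done.

Besides the shell and the picture viewer there is one more tool, called in YAML: its name, and indented under it one key for each argument. drive_tool: Moves the arm, as the interface text tells. Its arguments: {"type":"object","properties":{"steps":{"type":"array"},"force":{"type":"number"}},"required":["steps"]}

```bash
mkdir -p pics; cat > h.py <<'E'
import numpy as np, cv2
from station import ctrl
def grab(n):
    im=ctrl.get_image(n); cv2.imwrite(f"pics/{n}_{ctrl.get_obs()['t']:.2f}.png",im['color'][:,:,::-1]); return im
def slopes(im,uv):
    uv=np.atleast_2d(np.float64(uv)); K=np.array([[im['fx'],0,im['cx']],[0,im['fy'],im['cy']],[0,0,1]])
    return cv2.undistortPoints(uv[:,None],K,np.array([im['k1'],0,0,0]))[:,0]
def onplane(im,uv,z):
    s=slopes(im,uv); R=np.array(im['R']);t=np.array(im['t']); c=-R.T@t
    d=np.c_[s,np.ones(len(s))]@R
    return c+d*((z-c[2])/d[:,2])[:,None]
def cloud(im):
    h,w=im['depth'].shape; v,u=np.mgrid[:h,:w]; s=slopes(im,np.c_[u.ravel(),v.ravel()])
    z=im['depth'].ravel(); P=np.c_[s*z[:,None],z]
    return ((P-np.array(im['t']))@np.array(im['R'])).reshape(h,w,3)
E
python3 - <<'E'
from h import *
for n in("top","side"):
    im=grab(n); print(n,im['fx'],im['k1'],-np.array(im['R']).T@im['t'])
print(ctrl.get_obs())
E
ls pics
```

```text
top 498.36371426830397 -0.03997906864492099 [0.27347647 0.07254931 1.55447121]
side 412.1255671730745 0.01024916549018575 [-0.16314208 -0.30100326  1.2549713 ]
{'t': 0.1, 'q': array([ 1.18301814e+00,  5.33072979e-02,  1.61416873e+00, -5.74562191e-06,
        1.47602368e+00, -1.19014822e-01]), 'dq': array([ 7.61433939e-04, -1.02525248e-03, -2.67069247e-03,  4.54449808e-04,
        1.04274639e-03,  7.98277300e-05]), 'effort': array([-1.49052667e-04, -3.94908607e+01, -3.71361423e+01, -1.54504914e-04,
        4.02199905e-03,  2.20261671e-05]), 'tool_pos': array([0.16576643, 0.60205624, 0.24886854]), 'tool_rot': array([-4.20838678e-01, -3.11279969e+00,  2.90174981e-03]), 'contact_force': array([-0.23007129, -0.38028881,  0.52363239]), 'wrist_torque': array([-0.03107614, -0.02820462, -0.02179371]), 'grip_force': 0.0, 'opening': 0.08543957792591488}
side_0.10.png
top_0.05.png
```

View pics/top_0.05.png

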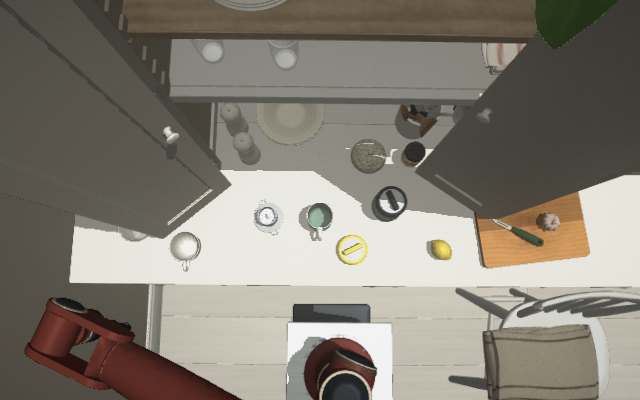

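View pics/side_0.10.png

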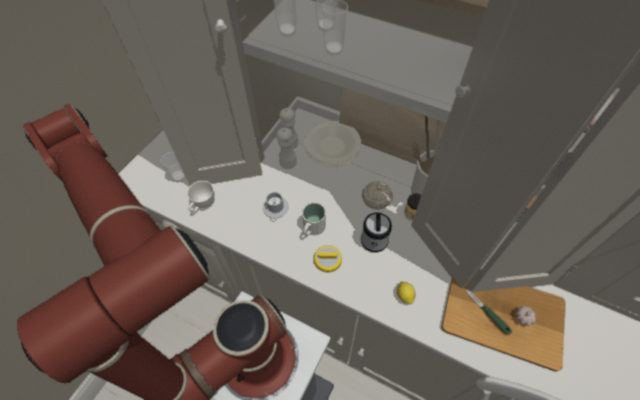

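Top view: filter at (267,216), mug (319,216) with handle downward (317,237), grinder with black lid (391,203), yellow decoy (352,249), lemon (441,249), teacup (185,247), sugar bowl (368,155), honey (415,153).

```bash
python3 - <<'E'
from h import *
ims=[ctrl.get_image(n) for n in("top","side")]
seeds={'filter':(.045,.068,(267,216),30,(274,204),32),'mug':(.08,.098,(319,216),28,(314,218),35),'lidbar':(.125,.15,(391,203),28,(377,228),32),'lidtop':(.108,.125,(391,203),28,(377,228),32),'brim':(.003,.02,(267,216),32,(274,204),32)}
for k,(lo,hi,a,ra,b,rb) in seeds.items():
  for im,c,r in((ims[0],a,ra),(ims[1],b,rb)):
    C=cloud(im); h,w=C.shape[:2]; v,u=np.mgrid[:h,:w]
    m=(np.hypot(u-c[0],v-c[1])<r)&(C[...,2]>lo)&(C[...,2]<hi)&(im['depth']>0)
    P=C[m]; 
    if len(P)<6: print(k,len(P));continue
    (x,y),rad=cv2.minEnclosingCircle(np.float32(P[:,:2]))
    rr=cv2.minAreaRect(np.float32(P[:,:2]*1000))
    ev=np.linalg.svd(P[:,:2]-P[:,:2].mean(0),full_matrices=False)[2][0]
    print(k,len(P),'circ',np.round([x,y,rad],4),'zmed',np.median(P[:,2]).round(4),np.percentile(P[:,2],95).round(4),'mean',P.mean(0).round(4),np.round(rr[0]),np.round(rr[1]),'ang',np.arctan2(ev[1],ev[0]).round(3))
o=[ims[0]['color'][170:260,220:460]]
cv2.imwrite('pics/crop1.png',cv2.resize(o[0],None,fx=3.3,fy=3.3,interpolation=cv2.INTER_CUBIC)[:,:,::-1])
E
```

```text
filter 89 circ [0.4687 0.2219 0.029 ] zmed 0.0585 0.0659 mean [0.47   0.2218 0.0577] [469. 222.] [55. 57.] ang -2.625
filter 122 circ [0.4616 0.1751 0.0782] zmed 0.0559 0.0636 mean [0.4678 0.2167 0.0557] [457. 176.] [155.  60.] ang -1.727
mug 113 circ [0.4554 0.0649 0.051 ] zmed 0.0885 0.0937 mean [0.4608 0.063  0.0878] [463.  61.] [87. 79.] ang 3.13
mug 134 circ [0.4558 0.0661 0.0509] zmed 0.0868 0.0926 mean [0.4607 0.0636 0.0865] [462.  61.] [91. 79.] ang -2.95
lidbar 118 circ [ 0.5061 -0.1455  0.0299] zmed 0.1399 0.1458 mean [ 0.5062 -0.1465  0.1394] [ 507. -147.] [55. 37.] ang -2.715
lidbar 92 circ [ 0.5021 -0.1382  0.0321] zmed 0.1401 0.1447 mean [ 0.5021 -0.1474  0.1392] [ 503. -147.] [63. 26.] ang -2.743
lidtop 636 circ [ 0.5067 -0.1475  0.046 ] zmed 0.117 0.1227 mean [ 0.5053 -0.1464  0.117 ] [ 507. -147.] [90. 90.] ang -1.075
lidtop 480 circ [ 0.5058 -0.1451  0.047 ] zmed 0.1173 0.1215 mean [ 0.5007 -0.148   0.117 ] [ 505. -148.] [88. 88.] ang -1.188
brim 667 circ [0.4738 0.2282 0.1005] zmed 0.0061 0.0129 mean [0.4681 0.2232 0.0069] [474. 228.] [195. 189.] ang -2.899
brim 497 circ [0.483  0.2385 0.1352] zmed 0.0056 0.0132 mean [0.4674 0.2273 0.0066] [485. 236.] [268. 222.] ang -2.377
```

View pics/crop1.png

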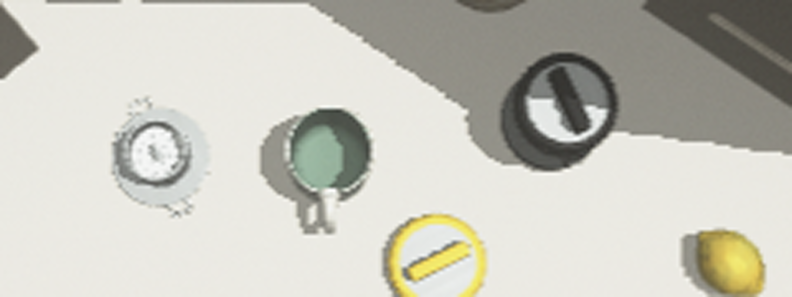

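Crop confirms: the lid bar points up-left (yaw ≈0.43), mug handle toward -x, filter free of neighbours. I'll refine filter and mug centres.

```bash
cat >> h.py <<'E'
from scipy.spatial.transform import Rotation as Ro
from scipy.optimize import least_squares
def fitc(P,r=None,x0=None):
    P=P[:,:2]; x0=P.mean(0) if x0 is None else x0
    f=(lambda p:np.hypot(*(P-p[:2]).T)-(p[2] if r is None else r))
    s=least_squares(f,np.r_[x0,.04] if r is None else x0,loss='soft_l1',f_scale=.002)
    return s.x,np.sqrt(np.median(s.fun**2))
def go(pos,yaw=None):
    "needed move: tool-axis units; yaw=angle of tool y in world"
    o=ctrl.get_obs(); R=Ro.from_rotvec(o['tool_rot']).as_matrix()
    d=R.T@(np.array(pos)-o['tool_pos'])/.04
    print('t',o['t'],'tcp',o['tool_pos'].round(4),'R',R.round(3).tolist(),'toolmove',d.round(2))
    if yaw is not None:
        y=np.arctan2(R[1,1],R[0,1]); e=(yaw-y+np.pi/2)%np.pi-np.pi/2
        T=Ro.from_euler('z',yaw if abs(yaw-y)<1.6 else yaw).as_matrix()
        # tool: y=(c,s,0), z=-Z
        c,s=np.cos(y+e),np.sin(y+e); G=np.array([[-s,c,0],[c,s,0],[0,0,-1.]]) 
        G=np.c_[np.cross([c,s,0],[0,0,-1]),[c,s,0],[0,0,-1]]
        print('yaw now',y.round(3),'turn units',(Ro.from_matrix(R.T@G).as_rotvec()/np.radians(8)).round(2))
E
python3 - <<'E'
from h import *
for n,mc,fc in(("top",(319,216),(267,216)),("side",(314,218),(274,204))):
    im=ctrl.get_image(n); hsv=cv2.cvtColor(im['color'],cv2.COLOR_RGB2HSV)
    h,w=hsv.shape[:2]; v,u=np.mgrid[:h,:w]
    m=((np.hypot(u-mc[0],v-mc[1])<25)&(hsv[...,0]>45)&(hsv[...,0]<90)&(hsv[...,1]>45)).astype(np.uint8)
    cs=max(cv2.findContours(m,cv2.RETR_EXTERNAL,cv2.CHAIN_APPROX_NONE)[0],key=cv2.contourArea)
    P=onplane(im,cs[:,0],.0905); print(n,'mouth',fitc(P),cv2.minEnclosingCircle(np.float32(P[:,:2])))
    C=cloud(im)
    m=(np.hypot(u-mc[0],v-mc[1])<35)&(abs(C[...,2]-.0905)<.008)&(C[...,0]>.44)&(abs(C[...,1]-.062)<.045)
    print('rim',fitc(C[m]),fitc(C[m],.037))
    m=(np.hypot(u-fc[0],v-fc[1])<30)&(abs(C[...,2]-.061)<.006)&(abs(C[...,1]-.222)<.045)
    print('filt',fitc(C[m]),fitc(C[m],.0275))
    m=(np.hypot(u-fc[0],v-fc[1])<36)&(hsv[...,1]<40)&(abs(C[...,2]-.008)<.006)
go((.30,.30,.25),np.pi/2)
E
```

```text
Traceback (most recent call last):
ValueError: max() iterable argument is empty
```

```bash
cat > m.py <<'E'
from h import *
for n,mc,fc in(("top",(319,216),(267,216)),("side",(314,218),(274,204))):
    im=ctrl.get_image(n); hsv=cv2.cvtColor(im['color'],cv2.COLOR_RGB2HSV)
    h,w=hsv.shape[:2]; v,u=np.mgrid[:h,:w]; c=im['color'].astype(int)
    print(c[mc[1],mc[0]],hsv[mc[1],mc[0]])
    m=((np.hypot(u-mc[0],v-mc[1])<25)&(c[...,1]-c[...,0]>8)).astype(np.uint8)
    cs=max(cv2.findContours(m,cv2.RETR_EXTERNAL,cv2.CHAIN_APPROX_NONE)[0],key=cv2.contourArea)
    P=onplane(im,cs[:,0],.0905); print(n,'mouth',fitc(P),cv2.minEnclosingCircle(np.float32(P[:,:2])))
    C=cloud(im)
    m=(np.hypot(u-mc[0],v-mc[1])<35)&(abs(C[...,2]-.0905)<.008)&(C[...,0]>.44)&(abs(C[...,1]-.062)<.045)
    print('rim',fitc(C[m]),fitc(C[m],.037))
    m=(np.hypot(u-fc[0],v-fc[1])<30)&(abs(C[...,2]-.061)<.006)&(abs(C[...,1]-.222)<.045)
    print('filt',fitc(C[m]),fitc(C[m],.0275))
go((.30,.30,.25),np.pi/2)
E
python3 m.py
```

```text
[150 178 156] [ 66  40 178]
top mouth (array([0.46216557, 0.06724546, 0.03215985]), np.float64(0.002445472090539226)) ((0.46565601229667664, 0.06355683505535126), 0.03875163570046425)
rim (array([0.46625243, 0.06259658, 0.03845242]), np.float64(0.0008938854215287346)) (array([0.46754248, 0.06264931]), np.float64(0.0011721381404831708))
filt (array([0.46844701, 0.22201502, 0.02732542]), np.float64(0.0009288404304358955)) (array([0.46844813, 0.22200962]), np.float64(0.0008158803386446659))
[122 145 130] [ 70  40 145]
side mouth (array([0.4640081 , 0.06342794, 0.03357092]), np.float64(0.0012341167958294097)) ((0.4636698067188263, 0.06281544268131256), 0.03660014644265175)
rim (array([0.46588997, 0.06322474, 0.03846771]), np.float64(0.0009154898249321234)) (array([0.46725754, 0.06299798]), np.float64(0.0012268068106873892))
filt (array([0.46835602, 0.22260856, 0.02746133]), np.float64(0.0013162066900580735)) (array([0.46835739, 0.2226065 ]), np.float64(0.0013170359026671088))
t 0.35 tcp [0.1659 0.6024 0.2497] R [[-0.964, 0.266, -0.0], [0.266, 0.964, -0.0], [0.0, -0.001, -1.0]] toolmove [-5.24 -6.4  -0.  ]
yaw now 1.302 turn units [-0.   -0.   -1.93]
```

drive_tool:
  steps:
    - {"translation": [0,0,0],"angular": [0,0,-0.97],"gripper": 1}
    - {"translation": [0,0,0],"angular": [0,0,-0.96],"gripper": 1}
    - {"translation": [-0.5,-1,0],"angular": [0,0,0],"gripper": 1}
    - {"translation": [-0.5,-1,0],"angular": [0,0,0],"gripper": 1}
    - {"translation": [-0.5,-1,0],"angular": [0,0,0],"gripper": 1}
    - {"translation": [-0.5,-1,0],"angular": [0,0,0],"gripper": 1}
    - {"translation": [-0.6,-1,0],"angular": [0,0,0],"gripper": 1}
    - {"translation": [-0.7,-1,0],"angular": [0,0,0],"gripper": 1}
  force: 40

```text
t: 1.35
tool_pos: [0.2986, 0.3614, 0.2502]
tool_rot: [-0.002, 3.141, 0.001]
contact_force: [0.3, 0.3, 0.1]
opening: 0.0854
grip_force: 0.0
```

```bash
python3 -c "
from h import *
go((.4684,.2222,.047),np.pi/2)"
```

```text
t 1.35 tcp [0.2986 0.3614 0.2502] R [[-1.0, -0.001, 0.001], [-0.001, 1.0, 0.0], [-0.001, 0.0, -1.0]] toolmove [-4.24 -3.49  5.08]
yaw now 1.572 turn units [0.   0.   0.01]
```

drive_tool:
  steps:
    - {"translation": [-0.5,-1,0],"angular": [0,0,0],"gripper": 1}
    - {"translation": [-0.5,-1,0],"angular": [0,0,0],"gripper": 1}
    - {"translation": [-0.8,-0.8,0.5],"angular": [0,0,0],"gripper": 1}
    - {"translation": [-0.9,-0.6,0.8],"angular": [0,0,0],"gripper": 1}
    - {"translation": [-0.9,0,1],"angular": [0,0,0],"gripper": 1}
    - {"translation": [-0.6,0,1],"angular": [0,0,0],"gripper": 1}
    - {"translation": [0,0,0],"angular": [0,0,0],"gripper": 1}
    - {"translation": [0,0,0],"angular": [0,0,0],"gripper": 1}

```text
t: 2.35
tool_pos: [0.4664, 0.227, 0.119]
tool_rot: [-0.001, 3.141, 0.001]
contact_force: [0.3, -0.1, 0.1]
opening: 0.0853
grip_force: 0.0
```

```bash
python3 -c "
from h import *
go((.4684,.2222,.045),np.pi/2)"
```

```text
t 2.35 tcp [0.4664 0.227  0.119 ] R [[-1.0, -0.001, 0.001], [-0.001, 1.0, 0.0], [-0.001, 0.0, -1.0]] toolmove [-0.05 -0.12  1.85]
yaw now 1.572 turn units [0.   0.01 0.01]
```

drive_tool:
  steps:
    - {"translation": [-0.05,-0.12,0.5],"angular": [0,0,0],"gripper": 1}
    - {"translation": [0,0,0.7],"angular": [0,0,0],"gripper": 1}
    - {"translation": [0,0,0.64],"angular": [0,0,0],"gripper": 1}
    - {"translation": [0,0,0],"angular": [0,0,0],"gripper": 1}
    - {"translation": [0,0,0],"angular": [0,0,0],"gripper": 0.7}
    - {"translation": [0,0,0],"angular": [0,0,0],"gripper": 0.6}
    - {"translation": [0,0,0],"angular": [0,0,0],"gripper": 0.4}
    - {"translation": [0,0,0],"angular": [0,0,0],"gripper": 0.4}

```text
t: 3.35
tool_pos: [0.4701, 0.2227, 0.0472]
tool_rot: [-0.001, 3.138, 0.002]
contact_force: [-0.8, -0.1, 7.3]
opening: 0.0563
grip_force: 43.3
```

drive_tool:
  steps:
    - {"translation": [0,0,0],"angular": [0,0,0],"gripper": 0.4}
    - {"translation": [0,0,0],"angular": [0,0,0],"gripper": 0.4}
    - {"translation": [0,0,0],"angular": [0,0,0],"gripper": 0.4}

```text
t: 3.72
tool_pos: [0.4701, 0.2227, 0.0472]
tool_rot: [-0.001, 3.138, 0.002]
contact_force: [-1.3, 0.7, 6.4]
opening: 0.0568
grip_force: 43.3
```

drive_tool:
  steps:
    - {"translation": [0,0,-0.3],"angular": [0,0,0],"gripper": 0.4}
    - {"translation": [0,0,-0.7],"angular": [0,0,0],"gripper": 0.4}
    - {"translation": [0,0,-1],"angular": [0,0,0],"gripper": 0.4}
    - {"translation": [0,0,-1],"angular": [0,0,0],"gripper": 0.4}
    - {"translation": [0,0,-0.6],"angular": [0,0,0],"gripper": 0.4}
    - {"translation": [0,-0.8,0],"angular": [0,0,0],"gripper": 0.4}
    - {"translation": [0,-0.8,0],"angular": [0,0,0],"gripper": 0.4}
    - {"translation": [0,0,0],"angular": [0,0,0],"gripper": 0.4}

```text
t: 4.72
tool_pos: [0.4682, 0.1567, 0.1891]
tool_rot: [0.003, 3.141, -0.0]
contact_force: [-0.2, 0.4, -1.0]
opening: 0.0564
grip_force: 43.1
```

drive_tool:
  steps:
    - {"translation": [0,0,0],"angular": [0,0,0],"gripper": 0.4}
    - {"translation": [0,0,0],"angular": [0,0,0],"gripper": 0.4}

```text
t: 4.97
tool_pos: [0.4682, 0.1586, 0.1885]
tool_rot: [-0.002, 3.142, 0.0]
contact_force: [-0.1, 0.8, -1.0]
opening: 0.0563
grip_force: 43.1
```

```bash
cat > s.py <<'E'
from h import *
im=grab('side'); cv2.imwrite('pics/s1.png',cv2.resize(im['color'][110:270,200:420],None,fx=3.5,fy=3.5,interpolation=cv2.INTER_CUBIC)[:,:,::-1])
go((.466,.063,.18),np.pi/2)
R=np.array(im['R']);C=cloud(im)
P=C[110:270,200:420].reshape(-1,3); tp=ctrl.get_obs()['tool_pos']
b=P[(abs(P[:,0]-tp[0])<.075)&(abs(P[:,1]-tp[1])<.075)&(P[:,2]<tp[2]-.025)&(P[:,2]>tp[2]-.05)]
print(len(b),np.percentile(b,[2,50,98],axis=0).round(4))
E
python3 s.py
```

```text
t 5.025 tcp [0.4682 0.1586 0.1885] R [[-1.0, -0.002, -0.0], [-0.002, 1.0, 0.0], [0.0, 0.0, -1.0]] toolmove [ 0.06 -2.39  0.21]
yaw now 1.572 turn units [ 0.   -0.    0.01]
264 [[0.4175 0.1142 0.1456]
 [0.4443 0.1421 0.1501]
 [0.4914 0.2007 0.1616]]
```

View pics/s1.png

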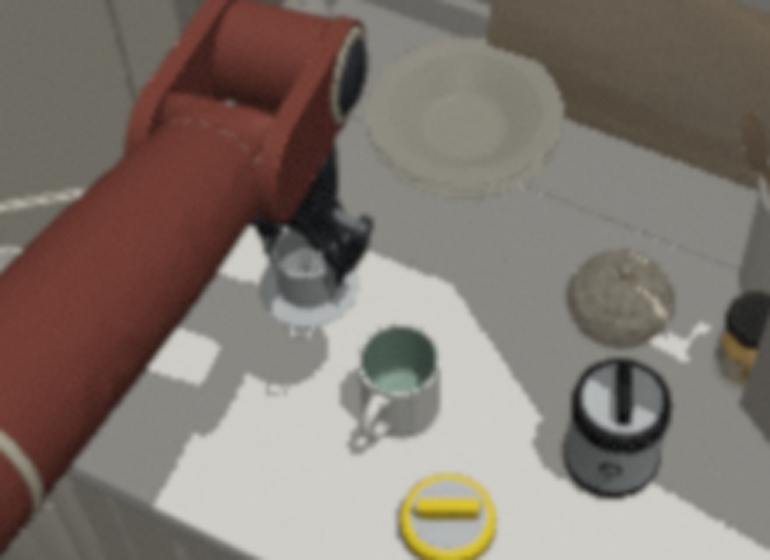

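The picture shows the filter held level at about (305,290), mug mouth at (398,360). Brim circle fit next for the in-hand offset.

```bash
python3 - <<'E'
from h import *
im=ctrl.get_image('side'); C=cloud(im); tp=ctrl.get_obs()['tool_pos']
m=(np.hypot(C[...,0]-tp[0],C[...,1]-tp[1])<.055)&(abs(C[...,2]-(tp[2]-.0385))<.01)&(im['depth']>0)
m=m.astype(np.uint8)
P=C[m>0]; A=np.c_[P[:,:2]-tp[:2],np.ones(len(P))]; print(len(P),'plane',np.linalg.lstsq(A,P[:,2]-tp[2],rcond=None)[0].round(4))
cs=max(cv2.findContours(cv2.morphologyEx(m,cv2.MORPH_OPEN,np.ones((3,3))),cv2.RETR_EXTERNAL,cv2.CHAIN_APPROX_NONE)[0],key=cv2.contourArea)
Q=onplane(im,cs[:,0],tp[2]-.0385); Q=Q[np.hypot(*(Q[:,:2]-tp[:2]).T)>.040]
print(len(Q),fitc(Q,.0465,tp[:2]),fitc(Q),tp)
E
```

```text
250 plane [-0.0248 -0.0092 -0.0388]
47 (array([0.46796028, 0.15839081]), np.float64(0.0012446097487786925)) (array([0.46551514, 0.15766689, 0.04442632]), np.float64(0.0008843973283587173)) [0.46818123 0.15856482 0.18837222]
```

drive_tool:
  steps:
    - {"translation": [0.03,-0.6,0],"angular": [0,0,0],"gripper": 0.4}
    - {"translation": [0,-0.9,0],"angular": [0,0,0],"gripper": 0.4}
    - {"translation": [0,-0.8,0],"angular": [0,0,0],"gripper": 0.4}
    - {"translation": [0,0,0.4],"angular": [0,0,0],"gripper": 0.4}
    - {"translation": [0,0,0.5],"angular": [0,0,0],"gripper": 0.4}
    - {"translation": [0,0,0.1],"angular": [0,0,0],"gripper": 0.4}
    - {"translation": [0,0,0],"angular": [0,0,0],"gripper": 0.4}
    - {"translation": [0,0,0],"angular": [0,0,0],"gripper": 0.4}

```text
t: 6.08
tool_pos: [0.4677, 0.0663, 0.1492]
tool_rot: [-0.002, 3.14, 0.0]
contact_force: [-0.3, -1.0, -0.7]
opening: 0.0564
grip_force: 43.2
```

```bash
python3 -c "
from h import *
go((.467,.063,.1317),np.pi/2)
im=grab('side'); cv2.imwrite('pics/s2.png',cv2.resize(im['color'][150:260,250:380],None,fx=5,fy=5,interpolation=cv2.INTER_CUBIC)[:,:,::-1])"
```

```text
t 6.075 tcp [0.4677 0.0663 0.1492] R [[-1.0, -0.001, 0.001], [-0.001, 1.0, 0.0], [-0.001, 0.0, -1.0]] toolmove [ 0.02 -0.08  0.44]
yaw now 1.572 turn units [0.   0.01 0.01]
```

View pics/s2.png

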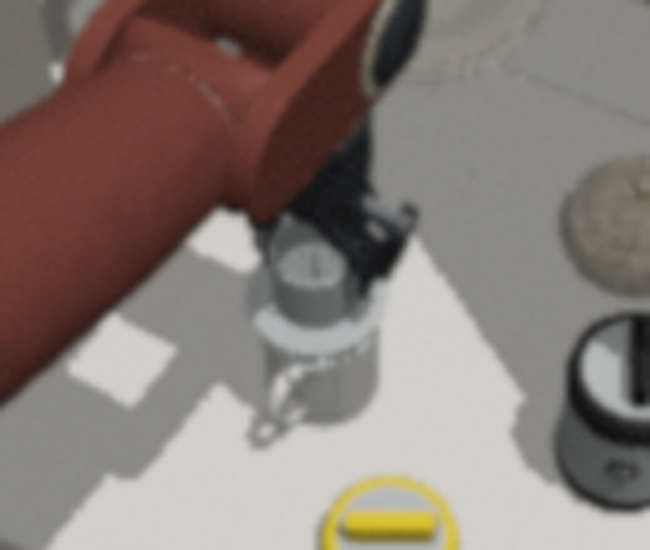

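Filter is over the mug (brim at about (315,320), mug body at (320,385)); y still 3 mm to go, then descend gently.

drive_tool:
  steps:
    - {"translation": [0.02,-0.08,0],"angular": [0,0,0],"gripper": 0.4}
    - {"translation": [0,0,0.15],"angular": [0,0,0],"gripper": 0.4}
    - {"translation": [0,0,0.1],"angular": [0,0,0],"gripper": 0.4}
    - {"translation": [0,0,0.05],"angular": [0,0,0],"gripper": 0.4}
    - {"translation": [0,0,0.05],"angular": [0,0,0],"gripper": 0.4}
    - {"translation": [0,0,0.03],"angular": [0,0,0],"gripper": 0.4}
    - {"translation": [0,0,0.02],"angular": [0,0,0],"gripper": 0.4}
    - {"translation": [0,0,0],"angular": [0,0,0],"gripper": 0.4}

```text
t: 7.12
tool_pos: [0.4664, 0.0628, 0.1324]
tool_rot: [-0.001, 3.142, 0.0]
contact_force: [-0.3, 0.2, -1.2]
opening: 0.0564
grip_force: 43.2
```

drive_tool:
  steps:
    - {"translation": [0,0,0.02],"angular": [0,0,0],"gripper": 0.4}
    - {"translation": [0,0,0.03],"angular": [0,0,0],"gripper": 0.4}
    - {"translation": [0,0,0],"angular": [0,0,0],"gripper": 0.4}

```text
t: 7.5
tool_pos: [0.4668, 0.0627, 0.1316]
tool_rot: [-0.001, 3.141, -0.0]
contact_force: [-1.6, 0.9, 5.3]
opening: 0.0565
grip_force: 43.7
```

Contact exactly at the predicted height. Release.

drive_tool:
  steps:
    - {"translation": [0,0,0],"angular": [0,0,0],"gripper": 0.72}
    - {"translation": [0,0,0],"angular": [0,0,0],"gripper": 0.85}
    - {"translation": [0,0,0],"angular": [0,0,0],"gripper": 1}
    - {"translation": [0,0,0],"angular": [0,0,0],"gripper": 1}
    - {"translation": [0,0,-0.3],"angular": [0,0,0],"gripper": 1}
    - {"translation": [0,0,-1],"angular": [0,0,0],"gripper": 1}
    - {"translation": [0,0,-1],"angular": [0,0,0],"gripper": 1}
    - {"translation": [0,0,-1],"angular": [0,0,0],"gripper": 1}

```text
t: 8.5
tool_pos: [0.4663, 0.0628, 0.2647]
tool_rot: [-0.001, 3.14, -0.0]
contact_force: [1.1, 0.4, -1.3]
opening: 0.0857
grip_force: 0.0
```

drive_tool:
  steps:
    - {"translation": [0,-1,0],"angular": [0,0,-0.9],"gripper": 1}
    - {"translation": [0,-1,0],"angular": [0,0,-0.9],"gripper": 1}
    - {"translation": [0,-1,0],"angular": [0,0,-0.9],"gripper": 1}
    - {"translation": [0,0,0],"angular": [0,0,0],"gripper": 1}

```text
t: 9.0
tool_pos: [0.4818, -0.0576, 0.2634]
tool_rot: [-0.584, 3.086, -0.001]
contact_force: [-1.2, 0.3, -0.1]
opening: 0.0854
grip_force: 0.0
```

```bash
cat > f.py <<'E'
from h import *
im=grab('side'); cv2.imwrite('pics/s3.png',cv2.resize(im['color'][150:280,250:430],None,fx=4,fy=4,interpolation=cv2.INTER_CUBIC)[:,:,::-1])
C=cloud(im); c=np.array([.4665,.063])
for lo,hi,r in((.143,.156,.034),(.093,.106,.049)):
    m=(np.hypot(C[...,0]-c[0],C[...,1]-c[1])<r)&(C[...,2]>lo)&(C[...,2]<hi); P=C[m]
    A=np.c_[P[:,:2]-c,np.ones(len(P))]; print(len(P),fitc(P,.0275 if r<.04 else .038,c)[0],np.linalg.lstsq(A,P[:,2],rcond=None)[0].round(4),P.mean(0).round(4))
# lid
for n in('side','top'):
    if n=='top': im=grab(n);C=cloud(im)
    col=im['color'].max(2)
    near=np.hypot(C[...,0]-.506,C[...,1]+.1465)<.05
    for lo,hi in((.128,.15),(.108,.125)):
        P=C[near&(C[...,2]>lo)&(C[...,2]<hi)]
        print(n,len(P),cv2.minAreaRect(np.float32(P[:,:2]*1000)) if len(P)>5 else'',cv2.minEnclosingCircle(np.float32(P[:,:2]*1000)) if len(P)>5 else '')
go((.5055,-.147,.2),np.pi/2+.43)
E
python3 f.py
```

```text
47 [0.46541064 0.06234075] [-0.0016 -0.012   0.1461] [0.4677 0.0625 0.1461]
144 [0.46907859 0.06380255] [-0.0189 -0.0165  0.0953] [0.4521 0.0525 0.0957]
side 88 ((504.3742370605469, -146.82473754882812), (59.0372428894043, 13.138714790344238), 23.695837020874023) ((504.3169860839844, -146.69436645507812), 29.68536376953125)
side 472 ((505.8863220214844, -147.45896911621094), (88.46104431152344, 89.3140640258789), 85.89078521728516) ((506.44732666015625, -146.10079956054688), 46.1591911315918)
top 0  
top 137 ((485.96258544921875, -152.6055908203125), (38.38616943359375, 88.94334411621094), 11.478981018066406) ((496.56634521484375, -150.4522705078125), 44.53173828125)
t 9.1 tcp [ 0.4814 -0.0557  0.263 ] R [[-0.93, -0.367, 0.001], [-0.367, 0.93, 0.0], [-0.001, 0.0, -1.0]] toolmove [ 0.28 -2.35  1.57]
yaw now 1.947 turn units [ 0.    0.   -0.39]
```

View pics/s3.png

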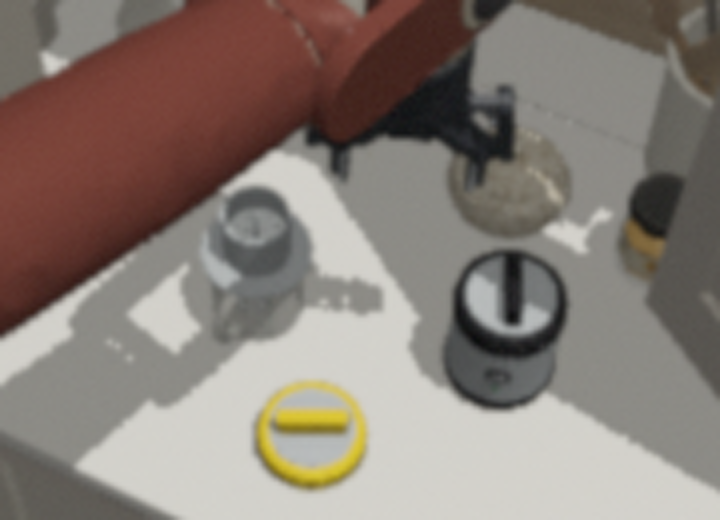

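Filter sits level on the mug (at (256,240)), chamber top at 0.146 as it must be; lid bar at (513,287), yaw 0.414, centre (0.505,-0.147). Moving over the lid.

drive_tool:
  steps:
    - {"translation": [0.1,-0.8,0],"angular": [0,0,-0.27],"gripper": 1}
    - {"translation": [0.1,-0.8,0],"angular": [0,0,0],"gripper": 1}
    - {"translation": [0.1,-0.75,0.3],"angular": [0,0,0],"gripper": 1}
    - {"translation": [0,0,0.7],"angular": [0,0,0],"gripper": 1}
    - {"translation": [0,0,0.5],"angular": [0,0,0],"gripper": 1}
    - {"translation": [0,0,0],"angular": [0,0,0],"gripper": 1}
    - {"translation": [0,0,0],"angular": [0,0,0],"gripper": 1}

```text
t: 9.98
tool_pos: [0.5076, -0.1464, 0.2033]
tool_rot: [-0.649, 3.073, -0.001]
contact_force: [0.4, -0.9, -0.8]
opening: 0.0853
grip_force: 0.0
```

```bash
python3 - <<'E'
from h import *
go((.505,-.147,.139),np.pi/2+.414)
im=ctrl.get_image('side'); C=cloud(im)
print(C[242:247,372:377].reshape(-1,3).mean(0))
E
```

```text
t 9.975 tcp [ 0.5076 -0.1464  0.2033] R [[-0.915, -0.404, 0.001], [-0.404, 0.915, -0.0], [-0.001, -0.001, -1.0]] toolmove [0.07 0.01 1.61]
yaw now 1.987 turn units [-0.01  0.01  0.02]
[ 0.46166975 -0.15956415  0.06387797]
```

drive_tool:
  steps:
    - {"translation": [0.05,0,0.6],"angular": [0,0,0],"gripper": 1}
    - {"translation": [0,0,0.7],"angular": [0,0,0],"gripper": 1}
    - {"translation": [0,0,0.28],"angular": [0,0,0],"gripper": 0.8}
    - {"translation": [0,0,0],"angular": [0,0,0],"gripper": 0.6}
    - {"translation": [0,0,0],"angular": [0,0,0],"gripper": 0.4}
    - {"translation": [0,0,0],"angular": [0,0,0],"gripper": 0.2}
    - {"translation": [0,0,0],"angular": [0,0,0],"gripper": 0.0}
    - {"translation": [0,0,0],"angular": [0,0,0],"gripper": 0.0}

```text
t: 11.02
tool_pos: [0.5062, -0.148, 0.1406]
tool_rot: [-0.647, 3.072, -0.002]
contact_force: [-0.2, 0.7, 5.2]
opening: 0.0129
grip_force: 40.3
```

drive_tool:
  steps:
    - {"translation": [0,0,0],"angular": [0,0,0],"gripper": 0.0}
    - {"translation": [0,0,0],"angular": [0,0,0],"gripper": 0.0}
    - {"translation": [0,0,0],"angular": [0,0,0],"gripper": 0.0}

```text
t: 11.4
tool_pos: [0.5062, -0.1481, 0.1407]
tool_rot: [-0.647, 3.072, -0.002]
contact_force: [0.2, 0.4, 5.5]
opening: 0.0128
grip_force: 40.4
```

```bash
python3 -c "
from h import *
go((.505,-.147,.139),np.pi/2+.414);o=ctrl.get_obs();print(o['contact_force'],o['wrist_torque'],o['opening'],o['grip_force'])"
```

```text
t 11.4 tcp [ 0.5062 -0.1481  0.1407] R [[-0.915, -0.403, 0.002], [-0.403, 0.915, -0.001], [-0.002, -0.002, -1.0]] toolmove [0.02 0.04 0.04]
yaw now 1.986 turn units [-0.01  0.01  0.01]
[0.1738512  0.40220941 5.46384373] [0.04083837 0.00158329 0.03956962] 0.012809188253998531 40.38589954376221
```

drive_tool:
  steps:
    - {"translation": [0,0,-0.04],"angular": [0,0,-0.3],"gripper": 0}
    - {"translation": [0,0,0],"angular": [0,0,-0.4],"gripper": 0}
    - {"translation": [0,0,0],"angular": [0,0,-0.4],"gripper": 0}
    - {"translation": [0,0,0],"angular": [0,0,-0.4],"gripper": 0}
    - {"translation": [0,0,0],"angular": [0,0,0],"gripper": 0}

```text
t: 12.02
tool_pos: [0.5053, -0.1476, 0.1406]
tool_rot: [0.965, -2.99, -0.0]
contact_force: [0.2, 0.0, 1.1]
opening: 0.0134
grip_force: 39.7
```

```bash
python3 -c "
from h import *
go((.505,-.147,.139),np.pi/2+.414);o=ctrl.get_obs();print(o['contact_force'],o['wrist_torque'],o['opening'],o['grip_force'])"
```

```text
t 12.025 tcp [ 0.5053 -0.1476  0.1406] R [[-0.811, -0.584, -0.0], [-0.584, 0.811, 0.0], [0.0, 0.0, -1.0]] toolmove [-0.    0.02  0.04]
yaw now 2.195 turn units [ 0.   -0.    1.51]
[0.24011349 0.0271916  1.09178837] [-0.01132311 -0.14443735 -0.01335082] 0.013411782023965074 39.70594882965088
```

drive_tool:
  steps:
    - {"translation": [0,0,0],"angular": [0,0,-0.4],"gripper": 0}
    - {"translation": [0,0,0],"angular": [0,0,-0.4],"gripper": 0}
    - {"translation": [0,0,0],"angular": [0,0,0],"gripper": 0}

```text
t: 12.4
tool_pos: [0.5052, -0.1476, 0.1407]
tool_rot: [1.129, -2.932, -0.0]
contact_force: [0.1, 0.0, 1.4]
opening: 0.0131
grip_force: 39.7
```

```bash
python3 -c "
from h import *
go((.505,-.147,.139),np.pi/2+.414);o=ctrl.get_obs();print(o['contact_force'],o['wrist_torque'],o['opening'],o['grip_force'])"
```

```text
t 12.4 tcp [ 0.5052 -0.1476  0.1407] R [[-0.742, -0.671, -0.0], [-0.671, 0.742, 0.0], [0.0, 0.0, -1.0]] toolmove [-0.01  0.01  0.04]
yaw now 2.306 turn units [ 0.  -0.   2.3]
[0.1021671  0.02324937 1.41882879] [ 0.01868179 -0.13137535  0.04693007] 0.013114593228570268 39.69227313995361
```

drive_tool:
  steps:
    - {"translation": [0,0,0],"angular": [0,0,-0.5],"gripper": 0}
    - {"translation": [0,0,0],"angular": [0,0,-0.5],"gripper": 0}
    - {"translation": [0,0,0],"angular": [0,0,-0.5],"gripper": 0}
    - {"translation": [0,0,0],"angular": [0,0,-0.5],"gripper": 0}
    - {"translation": [0,0,0],"angular": [0,0,0],"gripper": 0}

```text
t: 13.02
tool_pos: [0.5052, -0.1475, 0.1407]
tool_rot: [1.525, -2.746, -0.001]
contact_force: [0.6, 0.6, 0.9]
opening: 0.0133
grip_force: 39.7
```

```bash
cat > l.py <<'E'
from h import *
go((.505,-.147,.139),np.pi/2+.28+.9);o=ctrl.get_obs();print(o['contact_force'],o['wrist_torque'],o['opening'],o['grip_force'])
im=grab('side'); cv2.imwrite('pics/l.png',cv2.resize(im['color'][170:270,300:430],None,fx=5,fy=5,interpolation=cv2.INTER_CUBIC)[:,:,::-1])
E
python3 l.py
```

```text
t 13.025 tcp [ 0.5052 -0.1475  0.1407] R [[-0.529, -0.849, -0.0], [-0.849, 0.529, 0.0], [-0.0, 0.0, -1.0]] toolmove [-0.01  0.01  0.04]
yaw now 2.585 turn units [ 0.    0.   -1.19]
[0.56044687 0.5973499  0.94803692] [ 0.00502242 -0.10220918  0.00135654] 0.01329534586810377 39.68784213066101
```

View pics/l.png

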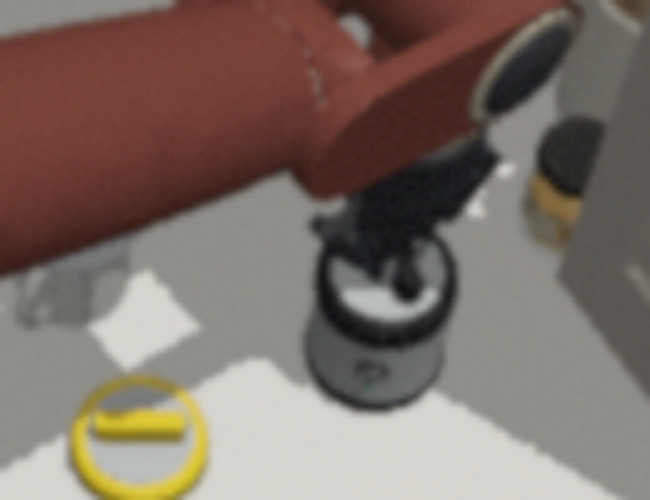

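Gripped bar at about (405,275) has turned with the hand 0.6 rad, freely – more than any wrong-way travel. On to ~0.9, then a gentle lift.

drive_tool:
  steps:
    - {"translation": [0,0,0],"angular": [0,0,-0.4],"gripper": 0}
    - {"translation": [0,0,0],"angular": [0,0,-0.4],"gripper": 0}
    - {"translation": [0,0,0],"angular": [0,0,-0.35],"gripper": 0}
    - {"translation": [0,0,0],"angular": [0,0,0],"gripper": 0}
    - {"translation": [0,0,-0.07],"angular": [0,0,0],"gripper": 0}
    - {"translation": [0,0,-0.07],"angular": [0,0,0],"gripper": 0}
    - {"translation": [0,0,0],"angular": [0,0,0],"gripper": 0}

```text
t: 13.95
tool_pos: [0.5072, -0.1446, 0.1443]
tool_rot: [1.713, -2.611, 0.022]
contact_force: [-0.6, -20.1, -10.4]
opening: 0.0128
grip_force: 39.7
```

```bash
python3 -c "
from h import *
go((.505,-.147,.139),np.pi/2+.28+.9);o=ctrl.get_obs();print(o['contact_force'],o['wrist_torque'],o['opening'],o['grip_force'])"
```

```text
t 13.95 tcp [ 0.5072 -0.1446  0.1443] R [[-0.398, -0.917, -0.008], [-0.917, 0.398, -0.022], [0.023, -0.002, -1.0]] toolmove [0.07 0.03 0.13]
yaw now 2.732 turn units [-0.01 -0.17 -0.14]
[ -0.55993682 -20.07248876 -10.37466398] [-3.59589222  0.14933078 -0.07029732] 0.012802884465822523 39.73243832588196
```

```bash
python3 -c "
from h import *
o=ctrl.get_obs();print(o['q'].round(3),o['dq'].round(3),o['effort'].round(1))
im=grab('side'); cv2.imwrite('pics/l2.png',cv2.resize(im['color'][90:270,260:500],None,fx=3.3,fy=3.3,interpolation=cv2.INTER_CUBIC)[:,:,::-1])"
```

```text
[-0.407 -0.09   1.936 -0.024  1.295 -3.132] [ 0.003  0.     0.    -0.     0.001 -0.   ] [ 10.7 -35.2 -36.4   5.1   2.   -0.1]
```

View pics/l2.png

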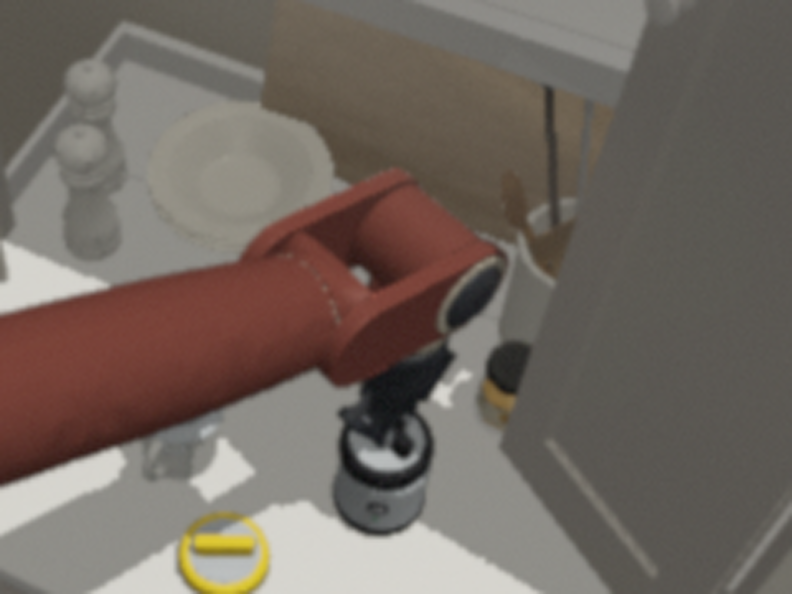

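q6 is at its limit (-3.13), which forces the pose sideways. Turn back slightly to relieve it.

drive_tool:
  steps:
    - {"translation": [0,0,0],"angular": [0,0,0.15],"gripper": 0}
    - {"translation": [0,0,0],"angular": [0,0,0.1],"gripper": 0}
    - {"translation": [0,0,0],"angular": [0,0,0],"gripper": 0}
    - {"translation": [0,0,0],"angular": [0,0,0],"gripper": 0}

```text
t: 14.5
tool_pos: [0.5078, -0.1447, 0.1446]
tool_rot: [1.669, -2.641, 0.025]
contact_force: [0.8, -20.4, -10.5]
opening: 0.0136
grip_force: 39.9
```

```bash
cat > g.py <<'E'
from h import *
go((.505,-.147,.139),np.pi/2+.28+.9);o=ctrl.get_obs();print(o['contact_force'],o['wrist_torque'],o['opening'],o['grip_force'],o['q'].round(3))
E
python3 g.py
```

```text
t 14.5 tcp [ 0.5078 -0.1447  0.1446] R [[-0.429, -0.903, -0.006], [-0.903, 0.429, -0.023], [0.023, -0.004, -1.0]] toolmove [0.08 0.04 0.14]
yaw now 2.698 turn units [-0.03 -0.17 -0.38]
[  0.79283515 -20.40999741 -10.45992381] [-3.63135259 -0.265532    0.27399009] 0.013593305455089971 39.90892946720123 [-0.407 -0.09   1.935 -0.024  1.293 -3.098]
```

drive_tool:
  steps:
    - {"translation": [0.03,0.02,0.04],"angular": [0,-0.08,0],"gripper": 0}
    - {"translation": [0.03,0.02,0.03],"angular": [0,-0.08,0],"gripper": 0}
    - {"translation": [0,0,0],"angular": [0,0,0],"gripper": 0}
    - {"translation": [0,0,0],"angular": [0,0,0],"gripper": 0}

```text
t: 15.0
tool_pos: [0.5073, -0.145, 0.1447]
tool_rot: [-1.675, 2.65, -0.007]
contact_force: [0.8, -12.0, -1.4]
opening: 0.0131
grip_force: 41.3
```

```bash
python3 g.py
```

```text
t 15.0 tcp [ 0.5073 -0.145   0.1447] R [[-0.429, -0.903, 0.008], [-0.903, 0.429, -0.0], [-0.004, -0.008, -1.0]] toolmove [0.07 0.03 0.14]
yaw now 2.698 turn units [-0.06  0.02 -0.38]
[  0.77841753 -12.02304658  -1.36394635] [-2.54490235 -0.2815941   0.13716956] 0.013090738003301006 41.31000280380249 [-0.421 -0.097  1.941  0.004  1.29  -3.12 ]
```

drive_tool:
  steps:
    - {"translation": [0.04,0.02,0],"angular": [0,0,0.05],"gripper": 0}
    - {"translation": [0.04,0.02,0],"angular": [0,0,0.05],"gripper": 0}
    - {"translation": [0,0,0],"angular": [0,0,0],"gripper": 0}
    - {"translation": [0,0,0],"angular": [0,0,0],"gripper": 0}

```text
t: 15.5
tool_pos: [0.5055, -0.1454, 0.145]
tool_rot: [-1.654, 2.658, -0.004]
contact_force: [3.9, -6.3, 1.4]
opening: 0.0131
grip_force: 41.3
```

```bash
python3 g.py
```

```text
t 15.5 tcp [ 0.5055 -0.1454  0.145 ] R [[-0.442, -0.897, 0.011], [-0.897, 0.442, 0.004], [-0.009, -0.008, -1.0]] toolmove [ 0.04 -0.01  0.15]
yaw now 2.684 turn units [-0.06  0.06 -0.48]
[ 3.88599335 -6.25885636  1.44503221] [-1.45129255 -0.7834853   0.07386702] 0.013085575370765445 41.332926750183105 [-0.426 -0.102  1.945  0.009  1.29  -3.112]
```

drive_tool:
  steps:
    - {"translation": [0.04,-0.04,0],"angular": [0,0.05,0],"gripper": 0}
    - {"translation": [0,0,0],"angular": [0,0,0],"gripper": 0}
    - {"translation": [0,0,-0.08],"angular": [0,0,0],"gripper": 0}
    - {"translation": [0,0,-0.08],"angular": [0,0,0],"gripper": 0}
    - {"translation": [0,0,0],"angular": [0,0,0],"gripper": 0}

```text
t: 16.12
tool_pos: [0.5053, -0.1457, 0.1494]
tool_rot: [-1.657, 2.661, -0.001]
contact_force: [7.1, -4.2, -4.9]
opening: 0.0131
grip_force: 40.6
```

```bash
python3 g.py
```

```text
t 16.125 tcp [ 0.5053 -0.1457  0.1494] R [[-0.441, -0.897, 0.006], [-0.897, 0.441, 0.003], [-0.005, -0.004, -1.0]] toolmove [ 0.03 -0.01  0.26]
yaw now 2.685 turn units [-0.03  0.04 -0.47]
[ 7.133039   -4.24403006 -4.94940952] [-0.78592502 -1.32876499 -0.06991604] 0.013080206642387791 40.645426511764526 [-0.425 -0.104  1.939  0.005  1.302 -3.111]
```

It rises freely (9 mm, only 5 N). Continue up.

drive_tool:
  steps:
    - {"translation": [0,0,-0.15],"angular": [0,0,0],"gripper": 0}
    - {"translation": [0,0,-0.2],"angular": [0,0,0],"gripper": 0}
    - {"translation": [0,0,-0.25],"angular": [0,0,0],"gripper": 0}
    - {"translation": [0,0,-0.25],"angular": [0,0,0],"gripper": 0}
    - {"translation": [0,0,-0.25],"angular": [0,0,0],"gripper": 0}
    - {"translation": [0,0,0],"angular": [0,0,0],"gripper": 0}
    - {"translation": [0,0,0],"angular": [0,0,0],"gripper": 0}

```text
t: 17.0
tool_pos: [0.504, -0.1454, 0.1937]
tool_rot: [-1.659, 2.663, 0.004]
contact_force: [-1.0, -0.1, -1.2]
opening: 0.0133
grip_force: 41.1
```

```bash
cat >> g.py <<'E'
im=grab('side'); cv2.imwrite('pics/l3.png',cv2.resize(im['color'][130:270,290:430],None,fx=4.2,fy=4.2,interpolation=cv2.INTER_CUBIC)[:,:,::-1])
E
python3 g.py
```

```text
t 17.0 tcp [ 0.504  -0.1454  0.1937] R [[-0.441, -0.898, 0.002], [-0.898, 0.441, 0.005], [-0.005, 0.0, -1.0]] toolmove [ 0.03 -0.04  1.37]
yaw now 2.685 turn units [-0.    0.04 -0.47]
[-1.00702465 -0.13245232 -1.19594629] [ 0.01392097 -0.01083308  0.01179406] 0.013253517958471094 41.12272024154663 [-0.425 -0.149  1.903  0.005  1.388 -3.112]
```

View pics/l3.png

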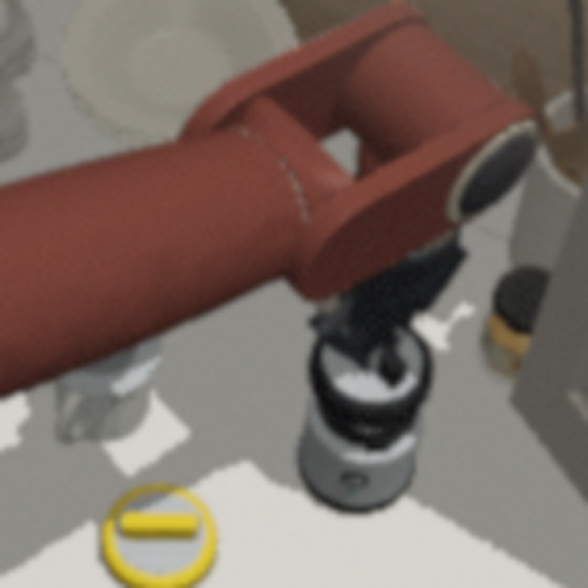

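The lid (372,375) hangs clear above the open neck, with the filter on the mug at (110,390). Quick numeric check of level and seating.

```bash
python3 - <<'E'
from h import *
for n in('side','top'):
    im=ctrl.get_image(n); C=cloud(im)
    for nm,c,lo,hi,r in(('lidtop',(.505,-.147),.158,.182,.05),('chamber',(.4655,.063),.14,.153,.034),('brim',(.4655,.063),.09,.103,.052)):
        P=C[(np.hypot(C[...,0]-c[0],C[...,1]-c[1])<r)&(C[...,2]>lo)&(C[...,2]<hi)]
        if len(P)<20: print(n,nm,len(P));continue
        print(n,nm,len(P),np.linalg.lstsq(np.c_[P[:,:2]-c,np.ones(len(P))],P[:,2],rcond=None)[0].round(4),np.array(cv2.minEnclosingCircle(np.float32(P[:,:2]))[0]).round(4))
o=ctrl.get_obs();print(o['t'],o['dq'].round(4),o['grip_force'])
E
```

```text
side lidtop 370 [0.0402 0.0002 0.1702] [ 0.5006 -0.1451]
side chamber 0
side brim 128 [-0.0095  0.0057  0.0938] [0.4565 0.0508]
top lidtop 119 [-0.0579  0.0168  0.1678] [ 0.5031 -0.1452]
top chamber 70 [-0.0199  0.0105  0.1453] [0.4657 0.0618]
top brim 341 [-0.0037 -0.0019  0.0938] [0.4661 0.0622]
17.15 [ 0.0003  0.0006 -0.      0.0011  0.001   0.0004] 41.122498512268066
```

Lid bottom is about 52 mm above its closed height and level; the filter is seated and level.

```bash
python3 -c "
from station import ctrl
print(ctrl.finish_job())"
```

```text
the job is handed in; nothing more can be done
None
```

I handed the job in: the drip filter is seated level on the mug, and the lid, which unlocked anticlockwise, is held level about 5 cm above the open grinder; no verdict came back, and I didn't measure the bystanders' positions at the end.

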